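Brake the unwinding stand and poise the roll over its rollers

ROBOT

A 6-joint arm with a two-finger parallel gripper is mounted at the origin on the work surface; the furniture and walls round the work are solid. World frame = base frame: x ahead of the robot, y to its left, z up, the work surface at z = 0. Lengths are in m, angles in degrees, forces in N, time in s.
With the tool pointing down it reaches from about 0.4 to 0.925 m from the base axis. Payload 3.4 kg.
Tool frame: the origin (TCP) lies at the very end of the fingers, on their centre line; the grasp point (between the pads) lies 19 mm behind it; z points along the fingers, y is the direction in which the jaws open and shut (so a half turn about z gives the same grasp; the last joint's range is limited). The gripper opens to 85 mm and grips with 20 to 120 N. Pads are 22 mm wide; open, the fingers measure 114 mm over their backs; the gripper's body (76 mm by 85 mm) begins 54 mm behind the grasp point. The pads swing forward as they close: fully open they stand 13 mm farther back than shut.
Start: joints at [66.836, 17.578, 86.31, -0, 76.112, -4.211], TCP at [0.187, 0.544, 0.231] pointing down, gripper open.
Joint ranges: [-179.03, 179.03], [-60, 130.46], [8.19, 133.38], [-81.62, 261.62], [5.75, 156.47], [-153.77, 153.77]. Speed limits (degrees/s): [147.25, 147.25, 180, 180, 180, 180].

INTERFACE

Orientations are given as a 3x3 rotation matrix whose columns are the frame's x, y, z axes.
In Python, from rig import manip gives the robot as it stands.
- The arm moves only by the shell command python3 -m handwheel 'ROWS' [FORCE]. ROWS is JSON, a list that holds one entry, the list of rows, each a list of 7 numbers: the shift along the tool's x, y, z in units of 1 m (1.0 is 1 m), then the turn, a rotation vector about the tool's x, y, z in units of 360 degrees (1.0 is 360 degrees), then the closure, from 0 (fully open) to 1 (shut). A call has 1 to 20 rows; each row is the pose to reach, as a shift and turn from the pose commanded when the call began, along the tool's axes at that moment, turning the shorter way round; what a row does not reach only later rows make up. A row lasts 1/8 s, in which the tool goes at most 62.5 mm and 10.7 degrees, less where a joint would pass 70% of its speed; a pose out of reach is approached as far as the arm can. A call with a number of a shift or a turn outside -1 to 1 is refused whole. A call with a gripper value outside its range is refused whole. The fingers move at their own pace and stop on an object; FORCE is the grip in N (left out, the last holds). Time passes only in rows, so rows that repeat a pose let the fingers close. It gives the time, the measured TCP pose, the force and the opening at its end, in the units of the state.
- manip.sense(): the state, without advancing time (a new reading comes with each control period).
- manip.snapshot(name): name is "scene" or "top"; returns (picture, depth): 384x512x3 uint8, red, green, blue; 384x512 float32, m along the optical axis (not along the pixel's ray), 0 where there is no reading.
- manip.calibration(name): a dict with "camera_matrix" (3x3 intrinsics, pixels), "world_to_cam" (4x4, takes a point from world to camera coordinates). Camera axes: x right, y down, z forward; pixel columns grow to the right and rows downward; lengths in m; the calibration is good to about 2 mm. A picture is of the moment at which its call begins. calibration takes no time and is no camera call.
- manip.sign_off(): hands the job in, once; it reports no verdict.
Trained networks look in the newest picture that a camera, given by its name, has taken for a name from the list of things; names that differ only in an ending like _2 or _b are one class to them, and where a whole thing is asked for, a point or a joint stands for the part that bears it (a point fixed in the world has none). Each returns a list of dicts, best first, with "confidence" (0 to 1); they miss things now and then, are a little off and sometimes report something else, mostly with a low value. They report only what shows in the picture. A call takes as long as a camera call. They do not tell look-alikes from the thing itself.
- manip.boxes_of(camera, name): "extent" ([centre column, centre row, width, height] in pixels, round what is visible of it).
- manip.trace(camera, name): "mask" (384x512 bool, what is visible of it) and "extent" ([centre column, centre row, width, height] in pixels, round what is visible of it).
- manip.mark_of(camera, name): "position" ([column, row] in pixels: a listed point, or the origin of a listed thing).
The state is a dict: "clock": time; "joint_positions": joint angles; "dq": joint speeds; "joint_torque": joint torques, N m; "ee_pos": TCP position; "ee_rot": TCP orientation; "force": force on the tool from outside, world axes, zero at the start; "moment": the same for the moment, N m; "finger_gap": finger opening in m.
Only numpy, scipy, OpenCV 4.12 (cv2) and the standard library are available. Lean on these libraries where they do the work, as an engineer would, in place of code of your own. Each camera call takes 0.05 s, during which the arm holds its last target.

TASK

Get the paper roll ready for the unwinding stand: first press the stand's brake treadle down to its stop, where it stays. Then lift the roll off its wooden rest, carry it over the bottle and spool without disturbing them or the tape measure, and bring it between the stand's end plates so that it hovers level, lined up and centred about one centimetre above where it would lie on the two rollers. The roll must never touch the stand; finish while still holding it there, motionless, with the brake still down.

Things in the scene. Friction and masses are not known exactly. Their poses are not given: they have to be found in the camera images.
- roll_center (a point): Centre of the loose paper roll: a white cylinder 52 mm in diameter and 161 mm long with a brown cardboard core showing at its ends, about 0.15 kg, lying on the wooden rest. Its long axis is the y axis of this point; either end may go either way.
- rest: Fixed wooden board 110 x 170 x 18 mm on which the roll lies, between two low lips along its y axis (7 mm wide, 6 mm high above the board, their outer faces 50 mm apart, so that fingers pass beside them). Origin: centre of its underside.
- stand: Fixed grey unwinding stand, base 100 (x) x 210 (y) x 12 mm, origin at the centre of its underside. Two steel rollers 12 mm in diameter run along its y axis, at x = -16 and +16 mm, axes 50 mm above the bench. At both ends stand upright end plates 8 mm thick, 76 mm wide and 100 mm high; their inner faces are 194 mm apart. The brake treadle sticks out on its -x side.
- cradle (a point): The point where the centre of the roll would be if it lay in the middle on the two rollers (78 mm above the bench; the roll's lowest line is then 26 mm below the point). Its axes are the stand's: y along the rollers, z up. For the finish the roll's centre hovers about 10 mm straight above it, roll axis along y.
- pedal_pad (a point): Centre of the upper face of the brake treadle's steel foot pad, 50 mm (x) by 62 mm (y), 100 mm from the treadle's hinge, which lies along the stand's y axis on the side of the stand, 46 mm from its centre and 24 mm above the bench. Raised, the pad is about 64 mm above the bench and slopes down towards the stand by 0.36 rad; at the stop it is level, its top 29 mm above the bench and 146 mm from the stand's centre.
- pedal (a joint): Brake treadle angle: 0 raised, 0.36 rad pressed down to its stop. A spring and a friction catch resist; about 5 to 7 N straight down on the pad moves it, and it stays where it is left.
- bottle: Bystander: dropper bottle, 37 mm in diameter, 116 mm high, standing between stand and rest. Origin at the centre of its underside.
- spool: Bystander: upright spool of white thread, 44 mm in diameter, 60 mm high, between stand and rest. Origin at the centre of its underside.
- tape_measure: Bystander: round spring tape measure, 51 x 66 x 19 mm, lying flat nearer the robot. Origin at the centre of its underside.
Things that resemble listed ones, but are neither listed nor needed, are in the scene too. Leave any purple or turquoise look-alike of the part that bears roll_center alone.

How it is judged:
By the outcome, as a careful person would: the job done as asked, in the order asked, and still so for the second after the job is handed in, while the arm keeps its last pose, push and grip.
It also fails if it takes over 61 s, if anything falls off the work surface, if the arm or the gripper's body presses on something with over 40 N, if the wrist force passes 120 N, or if a joint passes its speed limit or range.

## Working session

There is one attempt and no reset: what is moved stays moved. The work goes in short steps, Python scripts to look and compute and a shell command to move; the robot and the scene stay as the last step left them, time stands still between calls to the robot, and variables do not carry over. Pictures are saved under pics/ and viewed, and the job is handed in when it is done.

```bash
mkdir -p pics; ls; python3 - <<'E'
from rig import manip
import cv2,numpy as np
for n in("scene","top"):
    p,d=manip.snapshot(n); cv2.imwrite(f"pics/{n}0.png",p[:,:,::-1]); np.savez(f"{n}0.npz",p=p,d=d)
    c=manip.calibration(n);print(n,np.round(c["camera_matrix"],1).tolist(),np.round(c["world_to_cam"],4).tolist())
    for t in["roll_center","rest","stand","cradle","pedal_pad","pedal","bottle","spool","tape_measure"]:
        try: print(t,[(np.round(r["position"],1).tolist(),round(r["confidence"],2)) for r in manip.mark_of(n,t)])
        except Exception as e: print(t,e)
print(manip.sense())
E
```

```text
pics
scene [[393.5, 0.0, 256.7], [0.0, 393.5, 195.2], [0.0, 0.0, 1.0]] [[0.7513, -0.6597, -0.0165, -0.4597], [-0.4104, -0.4476, -0.7945, 0.2056], [0.5168, 0.6037, -0.607, 0.988], [0.0, 0.0, 0.0, 1.0]]
roll_center [([371.2, 258.3], 0.82), ([276.4, 239.6], 0.64), ([318.8, 202.4], 0.63)]
rest [([317.9, 218.1], 0.86), ([180.7, 168.5], 0.66)]
stand [([213.8, 165.0], 0.83)]
cradle [([213.5, 148.3], 0.81)]
pedal_pad [([183.5, 169.2], 0.8)]
pedal it knows: bottle, cradle, pedal_pad, rest, roll_center, spool, stand, tape_measure
bottle [([261.4, 179.2], 0.6)]
spool [([232.4, 196.0], 0.54)]
tape_measure [([196.9, 216.4], 0.67)]
top [[428.6, 0.0, 253.6], [0.0, 428.6, 193.7], [0.0, 0.0, 1.0]] [[-0.0093, -0.9999, 0.0135, -0.1377], [-0.9964, 0.0081, -0.0841, 0.5159], [0.084, -0.0142, -0.9964, 1.1403], [0.0, 0.0, 0.0, 1.0]]
roll_center [([293.8, 153.1], 0.96), ([299.4, 220.0], 0.88), ([378.4, 175.6], 0.8)]
rest [([292.5, 158.6], 0.86)]
stand [([134.6, 175.2], 0.56)]
cradle [([132.7, 174.9], 0.7)]
pedal_pad [([135.7, 226.1], 0.62)]
pedal it knows: bottle, cradle, pedal_pad, rest, roll_center, spool,
[... 276 characters left out ...]
7849e+01, -1.42089697e-03,
        7.61115566e+01, -4.21184497e+00]), 'dq': array([-0.01869194,  0.0416984 ,  0.11096743,  0.02194346, -0.09008464,
       -0.06080695]), 'joint_torque': array([ 2.42833012e-03, -4.57445347e+01, -2.52343154e+01,  2.34575718e-04,
        7.44566041e-04,  2.93811141e-06]), 'ee_pos': array([0.18679792, 0.5438347 , 0.23131663]), 'ee_rot': array([[-9.45789403e-01,  3.24780547e-01,  3.20524335e-05],
       [ 3.24780548e-01,  9.45789403e-01,  1.37122938e-05],
       [-2.58613657e-05,  2.33789490e-05, -9.99999999e-01]]), 'force': array([-0.3660525 , -0.19753   , -0.93046956]), 'moment': array([ 0.0165904 , -0.00823515, -0.02094945]), 'finger_gap': 0.08553405573371625}
```

View pics/scene0.png

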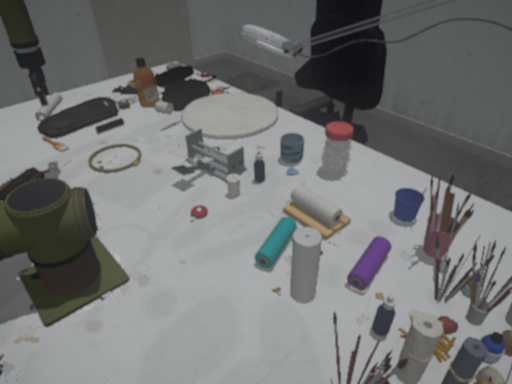

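View pics/top0.png

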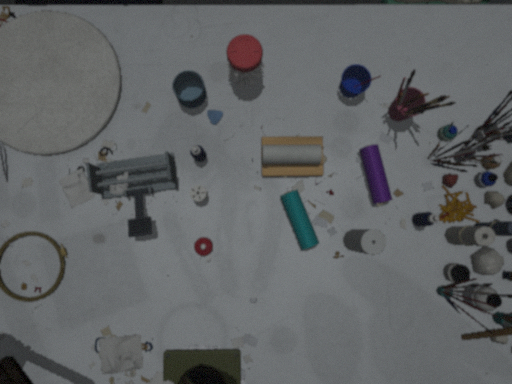

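The scene view shows the white roll at (318,205) on its rest, the stand at (213,160) and the pedal at (185,172). The top view shows the roll at (292,154), the stand at (133,175) and the treadle pad at (140,226). The teal and purple rolls are the look-alikes. Next I'll measure.

```bash
cat > h.py <<'E'
from rig import manip
import cv2,numpy as np
def cal(n):
    c=manip.calibration(n);return np.array(c["camera_matrix"]),np.array(c["world_to_cam"])
def cloud(n,d):
    K,T=cal(n);v,u=np.mgrid[0:384,0:512]
    P=np.stack([(u-K[0,2])/K[0,0]*d,(v-K[1,2])/K[1,1]*d,d],-1)
    return (P-T[:3,3])@T[:3,:3]
def proj(n,X):
    K,T=cal(n);p=(np.atleast_2d(X)@T[:3,:3].T+T[:3,3])@K.T;return p[:,:2]/p[:,2:]
def tri(ua,ub):
    A=[]
    for n,u in(("scene",ua),("top",ub)):
        K,T=cal(n);M=K@T[:3]
        A+= [u[0]*M[2]-M[0],u[1]*M[2]-M[1]]
    A=np.array(A);return np.linalg.lstsq(A[:,:3],-A[:,3],rcond=None)[0]
E
python3 - <<'E'
from h import *
for k,a,b in(("roll",(318.8,202.4),(293.8,153.1)),("cradle",(213.5,148.3),(132.7,174.9)),("rest",(317.9,218.1),(292.5,158.6)),("pad",(183.5,169.2),(135.7,226.1)),("bottle",(261.4,179.2),(200.3,156.4)),("spool",(232.4,196),(199.4,194.1)),("tape",(196.9,216.4),(202.7,249))):
    print(k,tri(a,b).round(4))
for n in("scene","top"):
    z=np.load(n+"0.npz");d=z["d"];C=cloud(n,d)
    im=z["p"]
    for t in["roll_center","rest","stand","pedal_pad","bottle","spool","tape_measure"]:
        for r in manip.trace(n,t):
            m=r["mask"]&(d>0);P=C[m]
            if len(P)<5: continue
            print(n,t,round(r["confidence"],2),np.round(r["extent"]),m.sum(),"med",np.median(P,0).round(3),"lo",np.percentile(P,3,0).round(3),"hi",np.percentile(P,97,0).round(3))
            np.save(f"{n}_{t}_{int(r['extent'][0])}.npy",m)
    bare=(d>0)&(abs(C[...,2])<.02);print("bench z",np.percentile(C[bare][:,2],[10,50,90]))
E
python3 - <<'E'
import cv2
a=cv2.imread('pics/top0.png')[110:270,60:340];cv2.imwrite('pics/top0z.png',cv2.resize(a,None,fx=2.8,fy=2.8,interpolation=cv2.INTER_CUBIC)) 
a=cv2.imread('pics/scene0.png')[100:260,140:380];cv2.imwrite('pics/sc0z.png',cv2.resize(a,None,fx=3.3,fy=3.3,interpolation=cv2.INTER_CUBIC)) 
E
```

```text
roll [ 0.6226 -0.2524  0.0527]
cradle [0.5641 0.1707 0.072 ]
rest [ 0.6183 -0.2557 -0.0022]
pad [0.4337 0.1662 0.048 ]
bottle [0.626  0.0014 0.0012]
spool [ 0.5174  0.0097 -0.0169]
tape [ 0.3675 -0.0021 -0.01  ]
scene roll_center 0.93 [318. 203.  48.  39.] 936 med [ 0.605 -0.261  0.059] lo [ 0.595 -0.325  0.031] hi [ 0.634 -0.174  0.069]
scene roll_center 0.69 [274. 242.  43.  57.] 1087 med [ 0.428 -0.28   0.044] lo [ 0.368 -0.313  0.006] hi [ 0.519 -0.233  0.051]
scene roll_center 0.59 [371. 263.  47.  62.] 1240 med [ 0.545 -0.485  0.045] lo [ 0.487 -0.513  0.007] hi [ 0.639 -0.449  0.052]
scene rest 0.98 [316. 220.  64.  37.] 924 med [ 0.588 -0.274  0.016] lo [ 0.565 -0.337  0.002] hi [ 0.664 -0.176  0.023]
scene stand 0.85 [208. 156.  76.  51.] 1828 med [0.556 0.162 0.042] lo [0.42  0.067 0.002] hi [0.615 0.275 0.095]
scene stand 0.19 [202. 214.  19.  16.] 211 med [ 0.372 -0.015  0.012] lo [ 0.346 -0.032 -0.003] hi [0.396 0.014 0.017]
scene pedal_pad 0.74 [192. 169.  38.  12.] 244 med [0.446 0.155 0.052] lo [0.409 0.123 0.018] hi [0.525 0.19  0.063]
scene bottle 0.56 [260. 168.   
[... 797 characters left out ...]
ed [0.557 0.168 0.031] lo [0.419 0.073 0.008] hi [0.616 0.276 0.098]
top pedal_pad 0.68 [138. 212.  27.  50.] 771 med [0.448 0.162 0.052] lo [0.409 0.13  0.022] hi [0.527 0.188 0.065]
top pedal_pad 0.19 [199. 151.  18.  17.] 210 med [0.618 0.002 0.072] lo [ 0.607 -0.011  0.005] hi [0.636 0.022 0.114]
top bottle 0.45 [199. 152.  14.  15.] 195 med [0.618 0.002 0.072] lo [ 0.607 -0.011  0.011] hi [0.634 0.021 0.114]
top spool 0.61 [200. 195.  23.  19.] 232 med [0.515 0.002 0.058] lo [ 0.497 -0.014  0.002] hi [0.534 0.023 0.063]
top tape_measure 0.84 [203. 248.  19.  22.] 324 med [ 0.375 -0.006  0.014] lo [ 0.348 -0.027 -0.001] hi [0.399 0.017 0.02 ]
bench z [-0.0035235  -0.00039833  0.00357716]
```

```bash
cat > fit.py <<'E'
from h import *
from scipy.optimize import least_squares
def rollfit(P,x0,R=.026,L=.161):
    # x0: cx,cy,cz,yaw(axis vs +y), tilt
    def ax(q): return np.array([-np.sin(q[3])*np.cos(q[4]),np.cos(q[3])*np.cos(q[4]),np.sin(q[4])])
    def f(q):
        a=ax(q);D=P-q[:3];s=D@a;r=np.linalg.norm(D-s[:,None]*a,axis=1)-R
        return np.r_[r,]
    s=least_squares(lambda q:np.r_[f(q),(q[:3]-x0[:3])@ax(q)*10],x0,loss="soft_l1",f_scale=.002)
    q=s.x;a=ax(q);D=P-q[:3];t=D@a;r=np.linalg.norm(D-t[:,None]*a,axis=1)-R
    ok=abs(r)<.006
    lo,hi=np.percentile(t[ok],[.5,99.5]);
    return q,(lo,hi),q[:3]+a*(lo+hi)/2,ok.mean(),np.std(r[ok])
E
python3 - <<'E'
from fit import *
al=[]
for n in("scene","top"):
    z=np.load(n+"0.npz");d=z["d"];C=cloud(n,d).reshape(-1,3)[d.ravel()>0];al.append(C)
    P=C[(abs(C[:,0]-.617)<.05)&(abs(C[:,1]+.25)<.1)&(C[:,2]>.035)]
    q,l,c,o,s=rollfit(P,np.array([.617,-.25,.044,0,0]))
    print(n,len(P),"fit",q.round(4),np.degrees(q[3:]).round(2),"ext",np.round(l,4),"centre",c.round(4),round(o,2),s.round(4))
    # rest
    P=C[(abs(C[:,0]-.617)<.08)&(abs(C[:,1]+.25)<.12)&(C[:,2]>.012)&(C[:,2]<.022)]
    print(" rest rect",cv2.minAreaRect((P[:,:2]*1000).astype(np.float32)))
    # stand plates
    for s_ in(.075,.268):
        P=C[(abs(C[:,0]-.57)<.07)&(abs(C[:,1]-s_)<.03)&(C[:,2]>.085)&(C[:,2]<.115)]
        print(" plate",len(P),cv2.minAreaRect((P[:,:2]*1000).astype(np.float32)),P.mean(0).round(4),P[:,2].max().round(3))
    P=C[(abs(C[:,0]-.57)<.07)&(abs(C[:,1]-.172)<.08)&(C[:,2]>.048)&(C[:,2]<.065)]
    print(" rollers",len(P),cv2.minAreaRect((P[:,:2]*1000).astype(np.float32)),P.mean(0).round(4))
    P=C[(abs(C[:,0]-.57)<.1)&(abs(C[:,1]-.172)<.13)&(C[:,2]>.007)&(C[:,2]<.04)]
    print(" base",len(P),cv2.minAreaRect((P[:,:2]*1000).astype(np.float32)),P.mean(0).round(4))
    P=C[(abs(C[:,0]-.43)<.04)&(abs(C[:,1]-.16)<.06)&(C[:,2]>.03)&(C[:,2]<.085)]
    print(" pad",len(P),cv2.minAreaRect((P[:,:2]*1000).astype(np.float32)),P.mean(0).round(4),np.percentile(P[:,2],[2,98]))
    for nm,x,y,lo in(("bottle",.62,.003,.02),("spool",.515,.003,.03),("tape",.372,-.005,.008)):
        P=C[(abs(C[:,0]-x)<.045)&(abs(C[:,1]-y)<.045)&(C[:,2]>lo)]
        print(" ",nm,P.min(0).round(3),P.max(0).round(3))
E
```

```text
scene 886 fit [ 0.6216 -0.25    0.0419 -0.0044  0.0088] [-0.25  0.5 ] ext [-0.0736  0.0818] centre [ 0.6216 -0.2459  0.0419] 0.94 0.0016
 rest rect ((620.2735595703125, -252.66909790039062), (112.40534973144531, 170.5505828857422), 0.41309577226638794)
 plate 86 ((584.619384765625, 71.82955932617188), (79.89744567871094, 10.13633918762207), 8.020217895507812) [0.5828 0.0712 0.0929] 0.1
 plate 70 ((556.6581420898438, 271.4080505371094), (77.66769409179688, 14.472392082214355), 9.450570106506348) [0.5539 0.2708 0.0931] 0.1
 rollers 167 ((569.1830444335938, 173.89898681640625), (46.61296463012695, 154.96910095214844), 8.349035263061523) [0.5646 0.1792 0.052 ]
 base 819 ((566.341552734375, 190.60150146484375), (254.38623046875, 165.888916015625), 79.4359130859375) [0.5562 0.1751 0.0171]
 pad 164 ((437.1028137207031, 153.8951416015625), (63.3447380065918, 61.99778747558594), 9.895782470703125) [0.4305 0.1499 0.0558] [0.04348197 0.06329621]
  bottle [ 0.606 -0.018  0.021] [0.637 0.019 0.115]
  spool [ 0.497 -0.019  0.03 ] [0.538 0.024 0.061]
  tape [ 0.342 -0.034  0.008] [0.399 0.016 0.019
[... 412 characters left out ...]
98828125, 276.1611022949219), (74.63727569580078, 10.418660163879395), 7.155495643615723) [0.5557 0.275  0.0956] 0.103
 rollers 546 ((570.1058349609375, 171.47267150878906), (44.63457489013672, 165.6132049560547), 8.00635814666748) [0.5697 0.1714 0.0538]
 base 2091 ((563.8187866210938, 189.96749877929688), (256.4557189941406, 169.30067443847656), 79.7514877319336) [0.5604 0.1814 0.0151]
 pad 495 ((437.77935791015625, 157.41958618164062), (65.88895416259766, 61.02339172363281), 4.309657096862793) [0.4333 0.1571 0.0566] [0.04336013 0.06643037]
  bottle [ 0.606 -0.012  0.021] [0.641 0.025 0.116]
  spool [ 0.496 -0.015  0.031] [0.536 0.026 0.067]
  tape [ 0.337 -0.028  0.008] [0.399 0.021 0.022]
```

View pics/top0z.png

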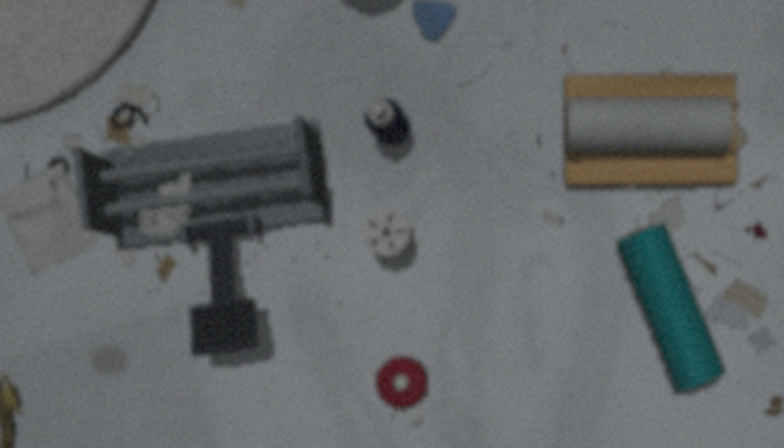

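View pics/sc0z.png

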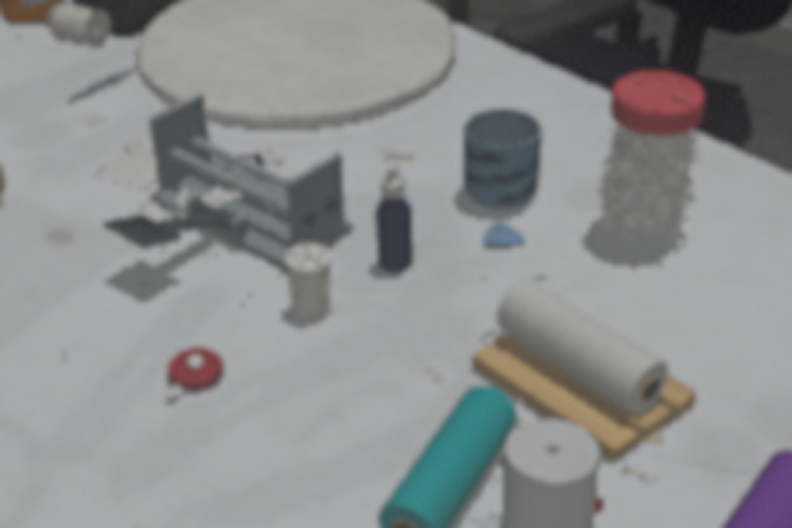

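```bash
cat >> h.py <<'E'
def rel(p0,th0,p1,th1):
    t=np.radians(th0);R=np.array([[-np.sin(t),np.cos(t),0],[np.cos(t),np.sin(t),0],[0,0,-1]])  # columns x,y,z
    s=R.T@(np.array(p1)-np.array(p0));dz=-(th1-th0)/360
    print("shift",s.round(4),"turn",round(dz,4))
E
python3 - <<'E'
from h import *
rel((.1868,.5438,.2313),71.05,(.427,.1545,.12),7.9)
E
```

```text
shift [-0.3536 -0.2902  0.1113] turn 0.1754
```

```bash
python3 -m handwheel '[[[-0.029,-0.024,0,0,0,0.0146,1],[-0.059,-0.048,0,0,0,0.0292,1],[-0.088,-0.073,0,0,0,0.0438,1],[-0.118,-0.097,0,0,0,0.0585,1],[-0.147,-0.121,0,0,0,0.073,1],[-0.177,-0.145,0,0,0,0.0877,1],[-0.206,-0.169,0.01,0,0,0.102,1],[-0.236,-0.193,0.03,0,0,0.117,1],[-0.265,-0.218,0.05,0,0,0.132,1],[-0.295,-0.242,0.07,0,0,0.146,1],[-0.324,-0.266,0.09,0,0,0.161,1],[-0.344,-0.28,0.105,0,0,0.17,1],[-0.354,-0.29,0.111,0,0,0.1754,1],[-0.354,-0.29,0.111,0,0,0.1754,1],[-0.354,-0.29,0.111,0,0,0.1754,1]]]' 40
python3 - <<'E'
from h import *
for n in("scene","top"):
    p,d=manip.snapshot(n);np.savez(n+"1.npz",p=p,d=d)
    cv2.imwrite(f"pics/{n}1.png",cv2.resize(p[80:300,40:340,::-1],None,fx=2.6,fy=2.6))
    print(proj(n,manip.sense()["ee_pos"]))
E
```

```text
clock: 3.48
ee_pos: [0.4273, 0.1552, 0.1208]
ee_rot: [[-0.138, 0.99, 0.001], [0.99, 0.138, 0.001], [0.001, 0.001, -1.0]]
force: [0.7, 0.0, 0.4]
finger_gap: 0.0001
[[178.82609764 151.90517284]]
[[133.39984633 226.78160045]]
```

View pics/scene1.png

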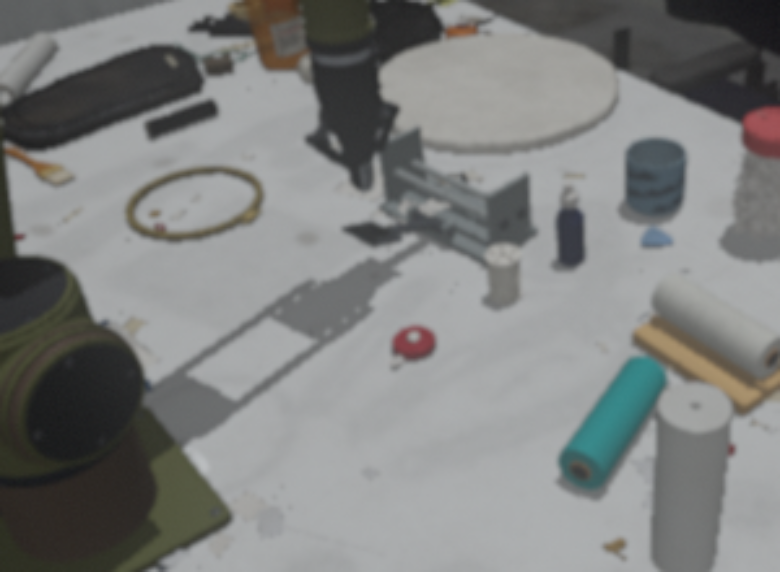

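View pics/top1.png

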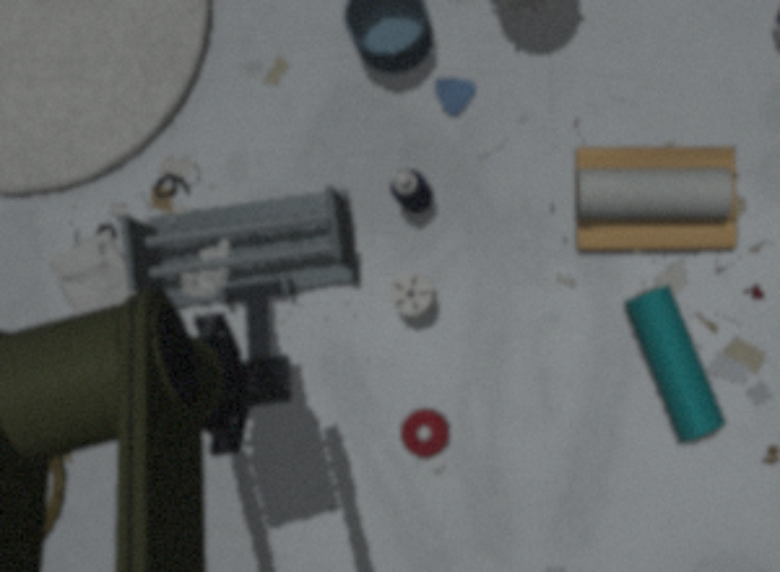

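The scene view shows the closed fingertips at about (179,151), which agrees with the projected TCP. They are above the pad at (183,170). I'll press down now.

```bash
python3 -m handwheel '[[[0,0,0.025,0,0,0,1],[0,0,0.045,0,0,0,1],[0,0,0.052,0,0,0,1],[0,0,0.056,0,0,0,1],[0,0,0.060,0,0,0,1],[0,0,0.064,0,0,0,1],[0,0,0.068,0,0,0,1],[0,0,0.072,0,0,0,1],[0,0,0.076,0,0,0,1],[0,0,0.080,0,0,0,1],[0,0,0.084,0,0,0,1],[0,0,0.084,0,0,0,1]]]'
```

```text
clock: 5.08
ee_pos: [0.4271, 0.1544, 0.0359]
ee_rot: [[-0.138, 0.99, -0.0], [0.99, 0.138, -0.0], [-0.0, -0.001, -1.0]]
force: [0.8, 0.1, 0.2]
finger_gap: 0.0003
```

```bash
python3 - <<'E'
from h import *
for n in("scene",):
    p,d=manip.snapshot(n);np.savez(n+"2.npz",p=p,d=d)
    cv2.imwrite(f"pics/{n}2.png",cv2.resize(p[110:210,130:270,::-1],None,fx=5,fy=5,interpolation=cv2.INTER_CUBIC))
    print(proj(n,manip.sense()["ee_pos"]),manip.sense()["force"])
    print([(r["position"],r["confidence"]) for r in manip.mark_of(n,"pedal_pad")])
E
```

```text
[[182.66093072 174.39026997]] [-0.0893491   0.00540284 -0.77880521]
[([181.4, 173.3], 0.55)]
```

View pics/scene2.png

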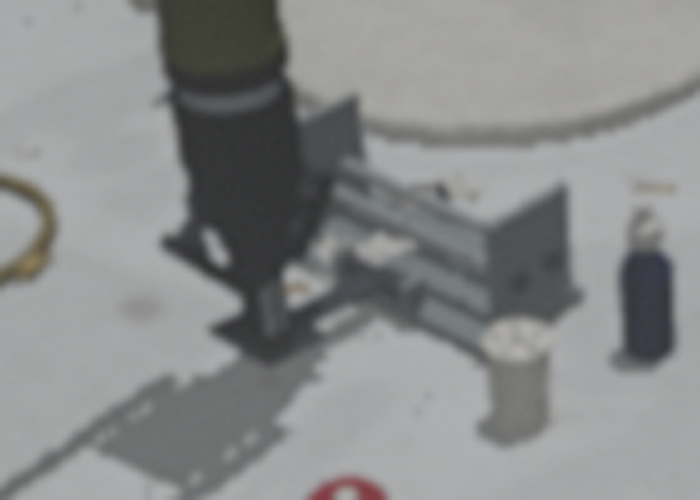

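The pad at (183,175) has moved down with the fingertips. I'll continue to the stop.

```bash
python3 -m handwheel '[[[0,0,0.002,0,0,0,1],[0,0,0.004,0,0,0,1],[0,0,0.006,0,0,0,1],[0,0,0.007,0,0,0,1],[0,0,0.008,0,0,0,1],[0,0,0.008,0,0,0,1]]]'
```

```text
clock: 5.92
ee_pos: [0.4279, 0.1547, 0.0289]
ee_rot: [[-0.138, 0.991, 0.001], [0.991, 0.138, 0.0], [0.0, 0.001, -1.0]]
force: [-1.0, -0.7, 8.1]
finger_gap: -0.0001
```

```bash
python3 -m handwheel '[[[0,0,0.001,0,0,0,1],[0,0,0.002,0,0,0,1],[0,0,0.002,0,0,0,1]]]'
```

```text
clock: 6.3
ee_pos: [0.428, 0.1547, 0.0286]
ee_rot: [[-0.138, 0.99, 0.002], [0.99, 0.138, 0.0], [0.0, 0.002, -1.0]]
force: [-5.0, -1.1, 27.9]
finger_gap: -0.0002
```

```bash
python3 - <<'E'
from h import *
rel((.427,.1545,.0263),7.9,(.6211,-.2442,.20),-.15)
E
python3 -m handwheel '[[[0,0,-0.004,0,0,0,1],[0,0,-0.02,0,0,0,1],[0,0,-0.05,0,0,0,1],[0,0,-0.09,0,0,0,1],[0,0,-0.13,0,0,0,0.5],[0,0,-0.16,0,0,0,0],[0,0,-0.174,0,0,0,0],[0,0,-0.174,0,0,0,0]]]'
python3 - <<'E'
from h import *
for n in("scene","top"):
    p,d=manip.snapshot(n);np.savez(n+"3.npz",p=p,d=d);C=cloud(n,d).reshape(-1,3)[d.ravel()>0]
    u=np.array([.9905,.1375]);v=np.array([-.1375,.9905]);D=C[:,:2]-[.570,.174]
    a=D@u;b=D@v
    m=(abs(a+.14)<.035)&(abs(b)<.045)&(C[:,2]>.012)&(C[:,2]<.09)
    print(n,m.sum(),np.polyfit(a[m],C[m,2],1),np.percentile(C[m,2],[5,50,95]),a[m].min(),a[m].max(),b[m].min(),b[m].max())
    cv2.imwrite(f"pics/{n}3.png",cv2.resize(p[110:260,80:270,::-1],None,fx=4,fy=4,interpolation=cv2.INTER_CUBIC))
E
```

```text
shift [-0.4216  0.1375 -0.1737] turn 0.0224
clock: 7.3
ee_pos: [0.4279, 0.1547, 0.2006]
ee_rot: [[-0.137, 0.991, 0.002], [0.991, 0.137, 0.0], [0.0, 0.002, -1.0]]
force: [-0.1, 0.3, 0.1]
finger_gap: 0.0724
scene 208 [-0.00202571  0.02603434] [0.0219023  0.02653701 0.02927258] -0.17135151528251122 -0.10544259272681186 -0.033098206316998655 0.028498543694492687
top 488 [-0.02896701  0.02392001] [0.02388368 0.0280942  0.03203653] -0.17102915131068325 -0.10518972046048537 -0.028751442559294415 0.03421071891471604
```

View pics/scene3.png

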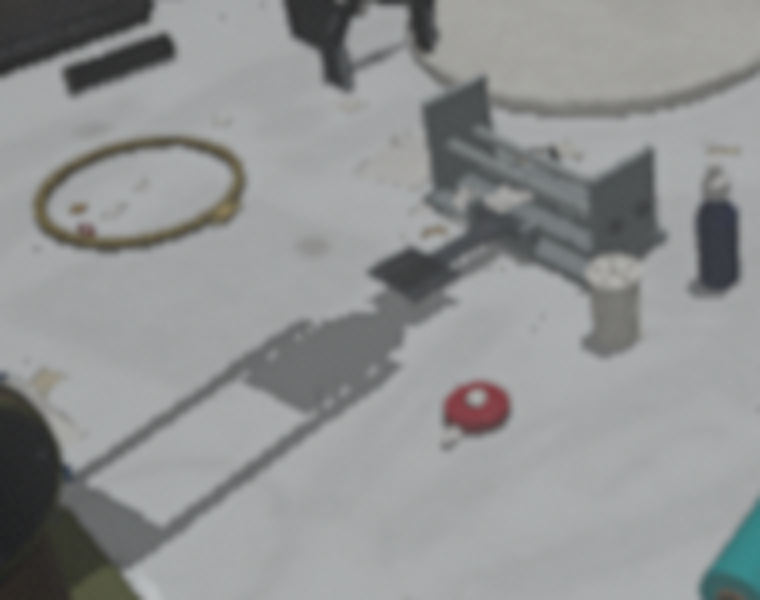

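The pad is now level: (412,270) in the crop, about 28 mm high, slope near 0. So the brake is at its stop and I can move to the roll.

```bash
python3 -m handwheel '[[[-0.02,0.006,0,0,0,0.001,0],[-0.05,0.016,0,0,0,0.003,0],[-0.09,0.029,0,0,0,0.005,0],[-0.13,0.042,0,0,0,0.007,0],[-0.17,0.055,0,0,0,0.009,0],[-0.21,0.068,0,0,0,0.011,0],[-0.25,0.082,0,0,0,0.013,0],[-0.29,0.095,0,0,0,0.015,0],[-0.33,0.108,0,0,0,0.017,0],[-0.37,0.121,0,0,0,0.020,0],[-0.40,0.131,0,0,0,0.0215,0],[-0.416,0.136,0,0,0,0.0224,0],[-0.4216,0.1375,0,0,0,0.0224,0],[-0.4216,0.1375,0.03,0,0,0.0224,0],[-0.4216,0.1375,0.06,0,0,0.0224,0],[-0.4216,0.1375,0.08,0,0,0.0224,0],[-0.4216,0.1375,0.08,0,0,0.0224,0],[-0.4216,0.1375,0.08,0,0,0.0224,0]]]'
python3 - <<'E'
from h import *
print(manip.sense()["ee_pos"],manip.sense()["finger_gap"])
for n in("scene","top"):
    p,d=manip.snapshot(n);np.savez(n+"4.npz",p=p,d=d)
    cv2.imwrite(f"pics/{n}4.png",cv2.resize(p[110:260,230:420,::-1],None,fx=4,fy=4,interpolation=cv2.INTER_CUBIC))
    print(proj(n,manip.sense()["ee_pos"]))
E
```

```text
clock: 9.65
ee_pos: [0.6219, -0.2436, 0.1211]
ee_rot: [[0.002, 1.0, 0.001], [1.0, -0.002, -0.0], [-0.0, 0.001, -1.0]]
force: [0.1, -0.3, 0.9]
finger_gap: 0.0851
[ 0.62185972 -0.24356003  0.12109044] 0.08511229953675836
[[316.93794301 181.77804277]]
[[294.36145113 147.29834125]]
```

View pics/scene4.png

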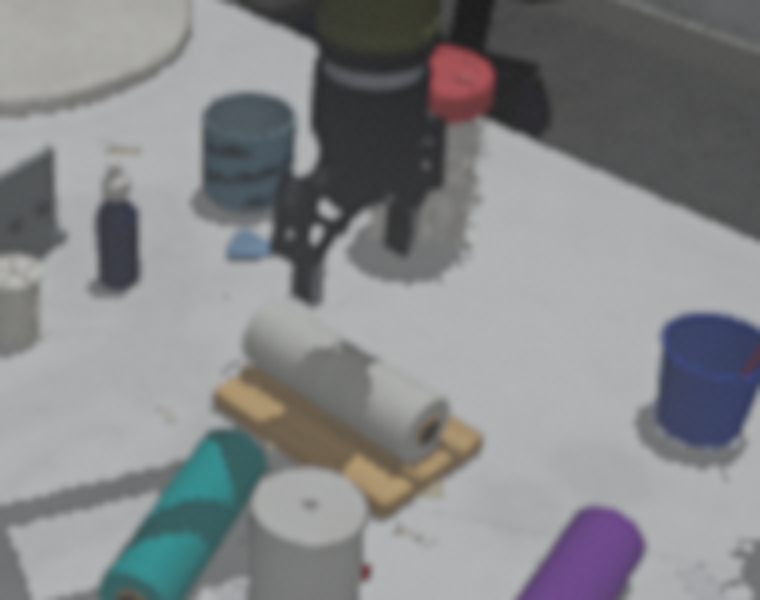

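View pics/top4.png

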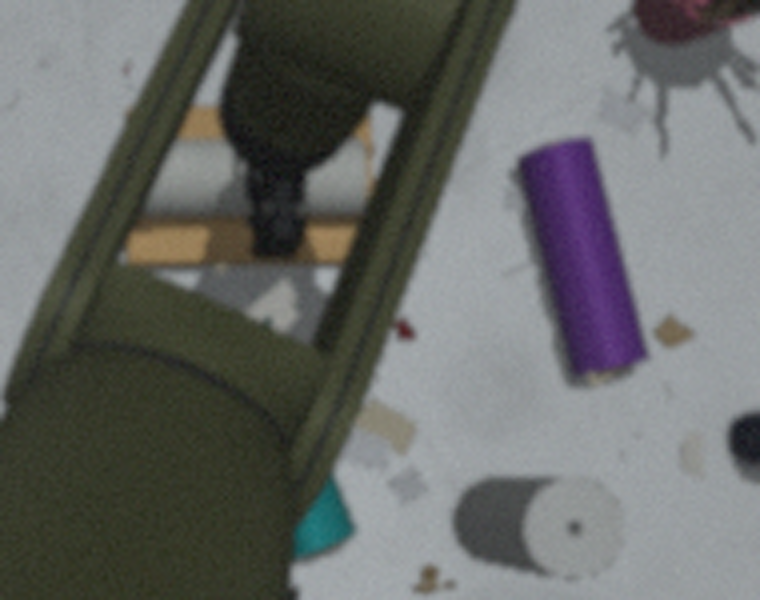

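Both views show the fingers astride the roll: the tips at (307,185) and (330,173) in the scene image straddle its axis. Now I'll descend and grip.

```bash
python3 -m handwheel '[[[0,0,0.03,0,0,0,0],[0,0,0.06,0,0,0,0],[0,0,0.08,0,0,0,0],[0,0,0.09,0,0,0,0],[0,0,0.097,0,0,0,0],[0,0,0.097,0,0,0,0],[0,0,0.097,0,0,0,0.2],[0,0,0.097,0,0,0,0.3],[0,0,0.097,0,0,0,0.4],[0,0,0.097,0,0,0,0.5],[0,0,0.097,0,0,0,1],[0,0,0.097,0,0,0,1],[0,0,0.097,0,0,0,1],[0,0,0.097,0,0,0,1]]]' 40
```

```text
clock: 11.5
ee_pos: [0.622, -0.2443, 0.0242]
ee_rot: [[0.003, 1.0, 0.001], [1.0, -0.003, -0.0], [-0.0, 0.001, -1.0]]
force: [-0.3, -0.1, 5.2]
finger_gap: 0.0509
```

```bash
python3 -m handwheel '[[[0,0,-0.005,0,0,0,1],[0,0,-0.015,0,0,0,1],[0,0,-0.03,0,0,0,1],[0,0,-0.05,0,0,0,1],[0,0,-0.08,0,0,0,1],[0,0,-0.11,0,0,0,1],[0,0,-0.14,0,0,0,1],[0,0,-0.165,0,0,0,1],[0,0,-0.18,0,0,0,1],[0,0,-0.18,0,0,0,1],[0,0,-0.18,0,0,0,1]]]'
python3 - <<'E'
from fit import *
s=manip.sense();e=s["ee_pos"];print(e,s["finger_gap"],s["force"],s["moment"])
for n in("scene","top"):
    p,d=manip.snapshot(n);np.savez(n+"5.npz",p=p,d=d)
    cv2.imwrite(f"pics/{n}5.png",cv2.resize(p[90:260,210:420,::-1],None,fx=3.5,fy=3.5,interpolation=cv2.INTER_CUBIC))
    C=cloud(n,d).reshape(-1,3)[d.ravel()>0];x0=e+[0,0,.02]
    P=C[(abs(C-x0)<[.03,.1,.03]).all(1)]; P=P[(abs(P[:,1]-e[1])>.02)]
    q,l,c,o,sd=rollfit(P,np.r_[x0,0,0]);print(n,len(P),q.round(4),np.degrees(q[3:]).round(2),np.round(l,4),c.round(4),round(o,2),sd.round(4))
E
```

```text
clock: 12.88
ee_pos: [0.6208, -0.2438, 0.2023]
ee_rot: [[0.003, 1.0, -0.002], [1.0, -0.003, 0.001], [0.001, -0.002, -1.0]]
force: [0.6, -0.4, -2.1]
finger_gap: 0.0508
[ 0.62084747 -0.24377349  0.2022602 ] 0.050844065993803735 [ 0.56488034 -0.41417618 -2.05909571] [ 0.03826223 -0.00291608  0.04269492]
scene 775 [ 6.209e-01 -2.438e-01  2.203e-01 -1.000e-04  1.500e-03] [-0.01  0.09] [-0.0796  0.0761] [ 0.6209 -0.2456  0.2203] 0.87 0.0017
top 665 [ 0.6195 -0.2438  0.2205 -0.0013 -0.0021] [-0.08 -0.12] [-0.0753  0.0646] [ 0.6195 -0.2492  0.2205] 1.0 0.0014
```

View pics/scene5.png

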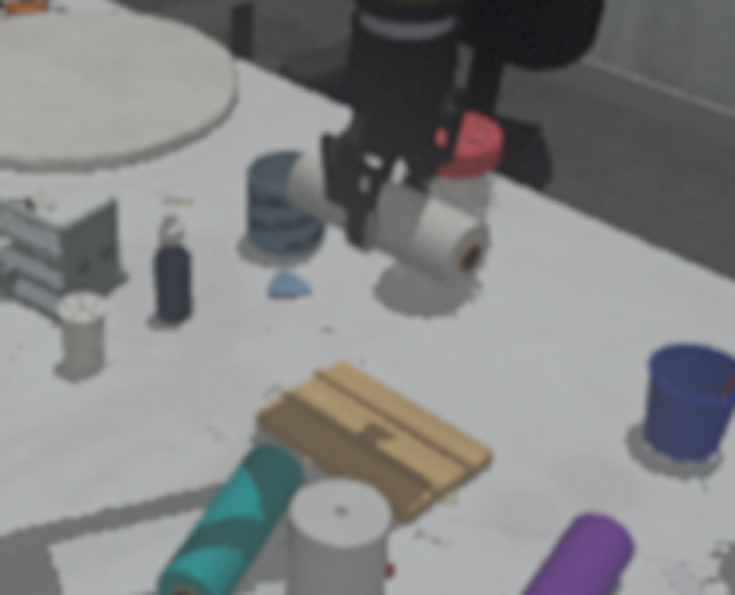

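The roll hangs level at (335,160), with the rest empty. I'll carry it at this height to above the stand.

```bash
python3 - <<'E'
from h import *
rel((.6211,-.2442,.203),-.15,(.570,.174,.203),7.9)
E
```

```text
shift [ 0.4181 -0.0522  0.    ] turn -0.0224
```

```bash
python3 -m handwheel '[[[0.008,-0.001,0,0,0,0,1],[0.024,-0.003,0,0,0,-0.001,1],[0.05,-0.006,0,0,0,-0.002,1],[0.08,-0.01,0,0,0,-0.004,1],[0.11,-0.014,0,0,0,-0.006,1],[0.14,-0.017,0,0,0,-0.0075,1],[0.17,-0.021,0,0,0,-0.009,1],[0.2,-0.025,0,0,0,-0.0107,1],[0.23,-0.029,0,0,0,-0.012,1],[0.26,-0.032,0,0,0,-0.014,1],[0.29,-0.036,0,0,0,-0.0155,1],[0.32,-0.04,0,0,0,-0.017,1],[0.35,-0.044,0,0,0,-0.019,1],[0.38,-0.047,0,0,0,-0.0205,1],[0.4,-0.05,0,0,0,-0.0215,1],[0.412,-0.0515,0,0,0,-0.0222,1],[0.418,-0.052,0,0,0,-0.0224,1],[0.418,-0.052,0,0,0,-0.0224,1],[0.418,-0.052,0,0,0,-0.0224,1]]]'
cat > meas.py <<'E'
from fit import *
import sys
k=sys.argv[1]
s=manip.sense();e=s["ee_pos"];print(e,s["finger_gap"],s["force"])
yaw=np.radians(7.9);u=np.array([np.cos(yaw),np.sin(yaw)]);v=np.array([-u[1],u[0]])
for n in("scene","top"):
    p,d=manip.snapshot(n);np.savez(n+k+".npz",p=p,d=d)
    cv2.imwrite(f"pics/{n}{k}.png",cv2.resize(p[100:230,80:270,::-1],None,fx=4,fy=4,interpolation=cv2.INTER_CUBIC))
    C=cloud(n,d).reshape(-1,3)[d.ravel()>0]
    D=C[:,:2]-e[:2];a=D@u;b=D@v
    P=C[(abs(a)<.032)&(abs(b)<.088)&(abs(b)>.02)&(abs(C[:,2]-e[2]-.025)<.028)]
    q,l,c,o,sd=rollfit(P,np.r_[e+[0,0,.019],yaw,0]);print(n,"roll",len(P),np.degrees(q[3:]).round(2),np.round(l,4),c.round(4),round(o,2),sd.round(4))
    out=[]
    for s_ in(-.1,.1):
        cc=np.array([.57,.174])+v*s_
        D=C[:,:2]-cc;m=(abs(D@u)<.05)&(abs(D@v)<.016)&(C[:,2]>.085)&(C[:,2]<.107)
        if m.sum()<20: print("few",s_,m.sum());continue
        r=cv2.minAreaRect((C[m,:2]*1000).astype(np.float32));print("  plate",m.sum(),np.round(r[0],1),np.round(r[1],1),round(r[2],1));out.append(r[0])
    if len(out)==2:
        ce=np.mean(out,0)/1000;dd=np.subtract(out[1],out[0]);dl=c[:2]-ce
        print("  stand",ce.round(4),"yaw",np.degrees(np.arctan2(-dd[0],dd[1])).round(2),"roll-stand along x,y:",(dl@u).round(4),(dl@v).round(4))
E
python3 meas.py 6
```

```text
clock: 15.35
ee_pos: [0.5709, 0.1732, 0.2032]
ee_rot: [[-0.137, 0.991, -0.0], [0.991, 0.137, -0.0], [-0.0, -0.0, -1.0]]
force: [0.4, 0.6, -1.0]
finger_gap: 0.0507
[0.570919   0.17320798 0.20323534] 0.05067636497128982 [ 0.35334172  0.61790369 -1.02149535]
scene roll 472 [8.09 0.43] [-0.0809  0.078 ] [0.5715 0.1718 0.2209] 0.82 0.0019
  plate 82 [584.8  73.1] [75.6 10.6] 7.8
  plate 70 [556.3 272.3] [74.8 11.4] 7.3
  stand [0.5705 0.1727] yaw 8.13 roll-stand along x,y: 0.0008 -0.0009
top roll 681 [7.44 1.67] [-0.0766  0.0428] [0.5726 0.1564 0.2225] 0.92 0.0016
  plate 114 [582.6  76.5] [74.2  8.3] 8.4
few 0.1 0
```

View pics/scene6.png

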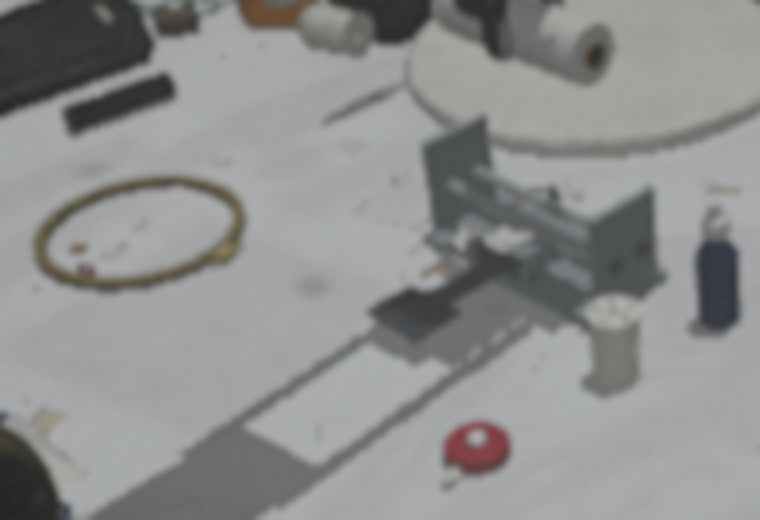

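View pics/top6.png

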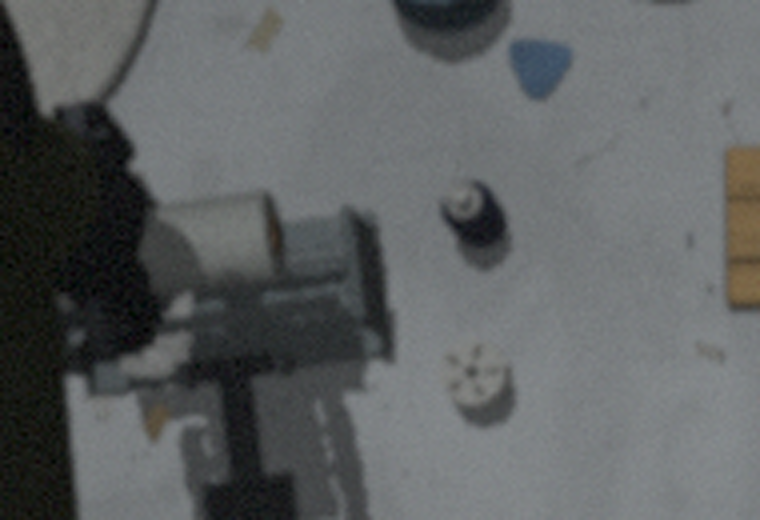

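The roll, at (215,110), is above the stand. In both views it's centred between the plates to about 1 mm. I'll lower it partway and re-measure.

```bash
python3 -m handwheel '[[[0,0,0.01,0,0,0,1],[0,0,0.03,0,0,0,1],[0,0,0.05,0,0,0,1],[0,0,0.07,0,0,0,1],[0,0,0.085,0,0,0,1],[0,0,0.095,0,0,0,1],[0,0,0.105,0,0,0,1],[0,0,0.112,0,0,0,1],[0,0,0.115,0,0,0,1],[0,0,0.115,0,0,0,1],[0,0,0.115,0,0,0,1]]]'
python3 meas.py 7
```

```text
clock: 16.82
ee_pos: [0.5711, 0.1741, 0.0887]
ee_rot: [[-0.138, 0.99, 0.001], [0.99, 0.138, 0.0], [0.0, 0.001, -1.0]]
force: [-0.4, 0.2, -0.8]
finger_gap: 0.0505
[0.57107363 0.17412753 0.0887452 ] 0.05045381703626688 [-0.35624724  0.15849827 -0.75856235]
scene roll 397 [7.88 0.66] [-0.082   0.0763] [0.5716 0.1713 0.1065] 0.81 0.002
  plate 81 [584.4  72.4] [78.2 12.7] 1.8
  plate 30 [532.8 267.6] [27.5 10.4] 11.1
  stand [0.5586 0.17  ] yaw 14.8 roll-stand along x,y: 0.013 -0.0005
top roll 529 [8.63 1.19] [-0.0765  0.0108] [0.5745 0.1414 0.1076] 0.93 0.0017
  plate 113 [583.2  76.4] [75.1  8.4] 8.2
few 0.1 0
```

View pics/scene7.png

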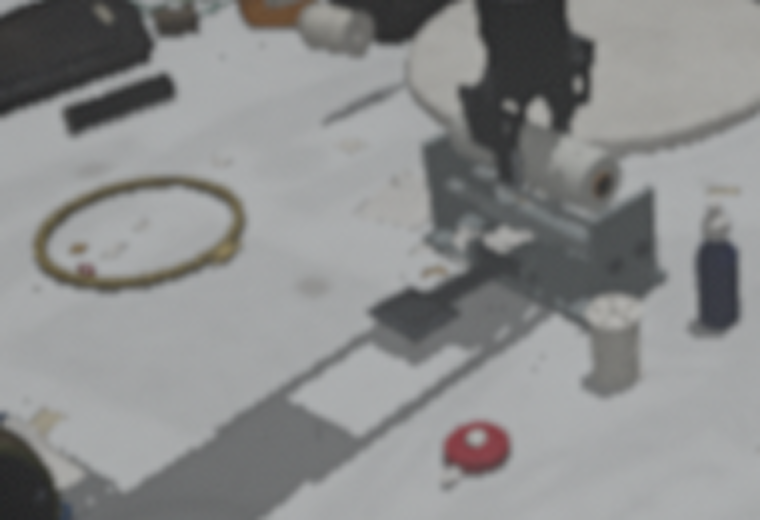

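```bash
python3 -m handwheel '[[[0,-0.0004,0.004,0,0,0,1],[0,-0.0008,0.008,0,0,0,1],[0,-0.0008,0.012,0,0,0,1],[0,-0.0008,0.016,0,0,0,1],[0,-0.0008,0.019,0,0,0,1],[0,-0.0008,0.02,0,0,0,1],[0,-0.0008,0.02,0,0,0,1],[0,-0.0008,0.02,0,0,0,1],[0,-0.0008,0.02,0,0,0,1]]]'
python3 meas.py 8
python3 - <<'E'
from h import *
for n in("scene","top"):
    d=np.load(n+"8.npz")["d"];C=cloud(n,d).reshape(-1,3)[d.ravel()>0]
    u=np.array([.9905,.1375]);v=np.array([-.1375,.9905]);D=C[:,:2]-[.570,.174];a=D@u;b=D@v
    m=(abs(a+.146)<.022)&(abs(b)<.028)&(C[:,2]>.012)&(C[:,2]<.09)
    print(n,"pad",m.sum(),np.polyfit(a[m],C[m,2],1),np.median(C[m,2]))
E
```

```text
clock: 18.05
ee_pos: [0.5701, 0.1739, 0.0685]
ee_rot: [[-0.137, 0.991, 0.0], [0.991, 0.137, 0.0], [0.0, 0.0, -1.0]]
force: [0.6, -0.3, -1.7]
finger_gap: 0.0512
[0.57007321 0.17394479 0.06848037] 0.05119864907112202 [ 0.55192648 -0.30603326 -1.65154958]
scene roll 354 [7.83 1.48] [-0.0814  0.0755] [0.5704 0.1711 0.0863] 0.88 0.0021
  plate 87 [585.6  79.1] [78.3 23.6] 8.1
  plate 39 [539.8 270. ] [46.3  8.6] 9.9
  stand [0.5627 0.1746] yaw 13.49 roll-stand along x,y: 0.0072 -0.0045
top roll 508 [7.92 0.88] [-0.0769 -0.0198] [0.5757 0.1259 0.087 ] 0.93 0.0018
  plate 111 [582.5  76.6] [74.8  8.2] 7.4
few 0.1 0
scene pad 134 [0.0052476  0.02789079] 0.02735990679980238
top pad 350 [-0.01281892  0.02630077] 0.028045382253465086
```

View pics/scene8.png

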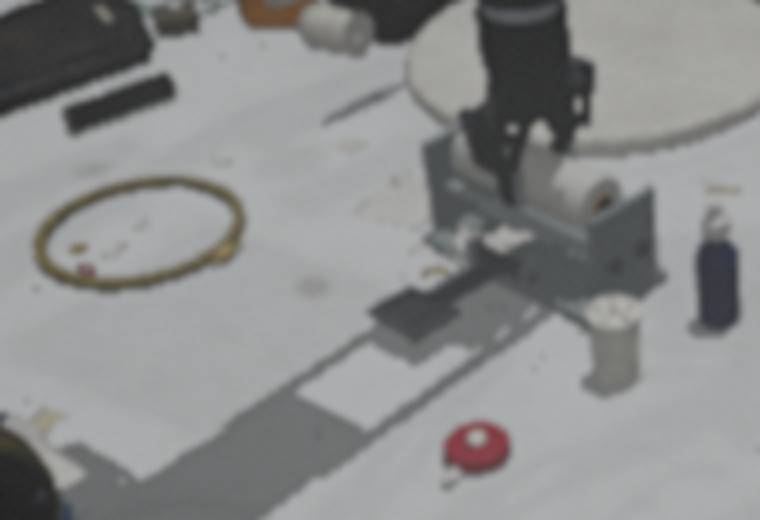

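View pics/top8.png

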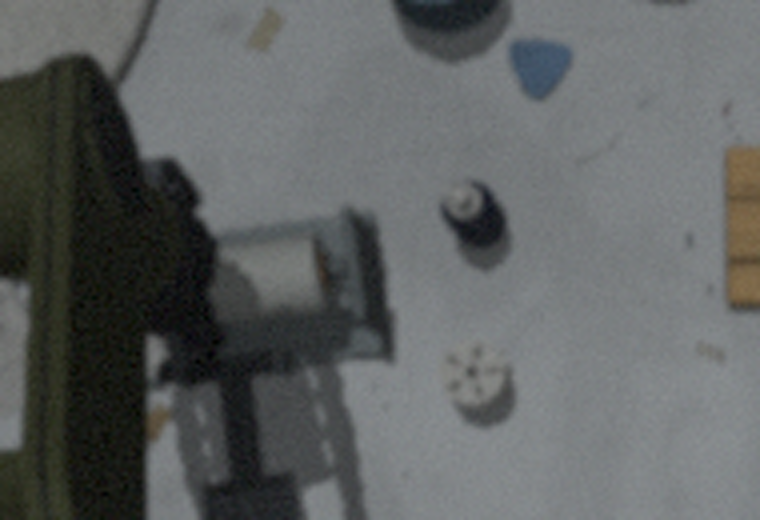

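Brake still down, roll hovering and centred. The tilt fits disagree (0.1–1.7°), so I'll check that with clean points from the roll's top surface.

```bash
cat > tilt.py <<'E'
from h import *
import sys
for k,c,yaw in(("5",(.6208,-.2438,.2203),0),("6",(.5715,.1725,.2212),7.9),("7",(.5712,.173,.1065),7.9),(sys.argv[1],(.5703,.1728,.0863),7.9)):
  for n in("scene","top"):
    d=np.load(n+k+".npz")["d"];C=cloud(n,d).reshape(-1,3)[d.ravel()>0]
    t=np.radians(yaw);u=np.array([np.cos(t),np.sin(t)]);v=np.array([-u[1],u[0]]);D=C-c;a=D[:,:2]@u;b=D[:,:2]@v
    m=(abs(a)<.02)&(abs(b)<.076)&(abs(b)>.022)&(abs(D[:,2]-np.sqrt(np.maximum(0,.026**2-a**2)))<.007)
    h=D[m,2]-np.sqrt(.026**2-a[m]**2);B=b[m]
    s=np.polyfit(B,h,1);r=[(sg,int((B*sg>0).sum()),(np.median(h[B*sg>0])*1000).round(2) if (B*sg>0).any() else 0) for sg in(-1,1)]
    rob=[np.degrees(np.arctan(np.polyfit(B[B*sg>0],h[B*sg>0],1)[0])).round(2) if (B*sg>0).sum()>20 else None for sg in(-1,1)]
    print(k,n,m.sum(),"tilt",np.degrees(s[0]).round(2),r,rob)
E
python3 tilt.py 8
```

```text
5 scene 231 tilt -0.29 [(-1, 184, np.float64(-0.04)), (1, 47, np.float64(-0.64))] [np.float64(-0.08), np.float64(2.55)]
5 top 450 tilt -0.17 [(-1, 204, np.float64(0.59)), (1, 246, np.float64(0.04))] [np.float64(2.73), np.float64(0.06)]
6 scene 112 tilt 0.28 [(-1, 103, np.float64(-0.52)), (1, 9, np.float64(0.13))] [np.float64(0.55), None]
6 top 441 tilt 1.29 [(-1, 441, np.float64(0.54)), (1, 0, 0)] [np.float64(1.29), None]
7 scene 110 tilt 0.48 [(-1, 105, np.float64(-0.57)), (1, 5, np.float64(-1.03))] [np.float64(1.79), None]
7 top 352 tilt 0.36 [(-1, 352, np.float64(0.91)), (1, 0, 0)] [np.float64(0.36), None]
8 scene 107 tilt -0.77 [(-1, 102, np.float64(-0.26)), (1, 5, np.float64(-1.65))] [np.float64(-0.96), None]
8 top 334 tilt 0.3 [(-1, 334, np.float64(0.57)), (1, 0, 0)] [np.float64(0.3), None]
```

The tilt estimates scatter around zero, so the roll is level to within the measurement noise. I'll hand it in.

```bash
python3 -m handwheel '[[[0,0,0,0,0,0,1],[0,0,0,0,0,0,1],[0,0,0,0,0,0,1]]]'
python3 - <<'E'
from rig import manip
s=manip.sense();print(s["dq"].round(2),s["ee_pos"],s["finger_gap"],s["force"]);print(manip.sign_off())
E
```

```text
clock: 18.52
ee_pos: [0.5699, 0.1739, 0.0683]
ee_rot: [[-0.138, 0.99, -0.0], [0.99, 0.138, 0.0], [0.0, -0.0, -1.0]]
force: [0.4, -0.6, -1.2]
finger_gap: 0.051
[-0.03  0.05  0.1  -0.01  0.01 -0.07] [0.5699201  0.17393122 0.06829396] 0.05103379438512473 [ 0.3775965  -0.56692022 -1.20890018]
the job is handed in; nothing more can be done
None
```

I pressed the brake down to its stop, then lifted the roll about 18 cm and carried it over the bottle and spool. I lowered it between the end plates and handed in at 18.5 s, still holding it there.

**Last checks**
- **Brake:** it stopped at 28 mm with about 28 N on it. Near the end both cameras still saw the pad level at 27–28 mm.
- **Roll position:** its centre is about 88 mm above the bench, so about 10 mm above the cradle point. It is centred to about 1 mm and lined up with the stand's axis (about 7.9°).
- **Stillness and contact:** the joints were at rest. I saw no sign of the roll touching the stand; the force at the wrist was only about the roll's weight.
- **Bystanders:** the bottle, spool and tape measure looked unmoved in the last picture.

**Where readings disagreed**
- The two cameras differ by about 4 mm in y. I averaged them, and judged the centring mainly from the roll and stand together in the scene camera.
- With the roll down between the plates, the arm hid one plate from the top camera and the roll confused the plate fits. The final centring therefore uses the stand position measured earlier.
- The cylinder fits gave tilts of up to 1.5° at the final height. Fits to only the roll's upper surface scattered from about −0.8° to +0.3° there, so I took it as level within the noise.

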